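Close a plaster mould evenly with four wing knobs

ROBOT

A 6-joint arm with a two-finger parallel gripper is mounted at the origin on the work surface. World frame = base frame: x ahead of the robot, y to its left, z up, the work surface at z = 0. Lengths are in m, angles in rad, forces in N, time in s.
With the tool pointing down it reaches from about 0.35 to 0.775 m from the base axis. Payload 5.5 kg.
Tool frame: the origin (TCP) lies at the very end of the fingers, on their centre line; the grasp point (between the pads) lies 19 mm behind it (grip_point_offset is the distance from the TCP to the grasp point, in m); z points along the fingers, y is the direction in which the jaws open and shut (so a half turn about z gives the same grasp; the last joint's range is limited). The gripper opens to 85 mm and grips with 20 to 120 N. Pads are 22 mm wide; open, the fingers measure 114 mm over their backs; the gripper's body (76 mm by 85 mm) begins 54 mm behind the grasp point. The pads swing forward as they close: fully open they stand 13 mm farther back than shut.
Start: joints at [-1.467, 0.313, 0.046, 1.304, 0, 1.431], TCP at [0.139, -0.558, 0.199] pointing down, gripper open.
Joint ranges: [-2.76, 2.76], [-0.86, 1.69], [-1.03, 1.26], [-2.2, 2.34], [-1.47, 1.5], [-3.14, 3.14]. Speed limits (rad/s): [2.57, 2.57, 3.14, 3.14, 3.14, 3.14].

INTERFACE

Orientations are given as a unit quaternion [w, x, y, z].
In Python, from workcell import * gives the robot as it stands.
- The arm moves only by the shell command python3 -m crank 'ROWS' [OPENING] [FORCE]. ROWS is a JSON object of lists of equal length, an entry for each row: "travel": the shift along the tool's x, y, z in units of 40 mm (1.0 is 40 mm), a list of three; "turn": the turn about the tool's z in rad. In form: {"travel": [[x, y, z], ...], "turn": [turn, ...]}. A call has 1 to 5 rows; each row is the pose to reach, as a shift and turn from the pose commanded when the call began, along the tool's axes at that moment; what a row does not reach only later rows make up. A row lasts 1/12 s, in which the tool goes at most 41.7 mm and 7.16 degrees, less where a joint would pass 70% of its speed; a pose out of reach is approached as far as the arm can. A call with a gripper value outside its range is refused whole. OPENING is the finger opening in mm, from 0 to 85.4, set as the call begins (- or left out, the last holds). The fingers move at their own pace and stop on an object; FORCE is the grip in N (left out, the last holds). Time passes only in rows, so rows that repeat a pose let the fingers close. It gives the time, the measured TCP pose, the force and the opening at its end, in the units of the state.
- get_state(): the state, without advancing time (a new reading comes with each control period).
- read_camera(name): name is "side" or "top"; returns a dict with "image" (480x640x3 uint8, red, green, blue), "K" (3x3 intrinsics, pixels), "R" (3x3) and "t" (3): a world point X has camera coordinates R X + t. Camera axes: x right, y down, z forward; pixel columns grow to the right and rows downward; lengths in m; the calibration is good to about 2 mm. A picture is of the moment at which its call begins. There is no depth.
- hand_in(): hands the job in, once; it reports no verdict.
The state is a dict: "clock": time; "joint_pos": joint angles; "qvel": joint speeds; "tau": joint torques, N m; "tcp_pos": TCP position; "orientation": TCP orientation; "wrist_force": force on the tool from outside, world axes, zero at the start; "ft_torque": the same for the moment, N m; "finger_gap": finger opening in m.
Only numpy, scipy, OpenCV 4.12 (cv2) and the standard library are available. Lean on these libraries where they do the work, as an engineer would, in place of code of your own. Each camera call takes 0.05 s, during which the arm holds its last target. There are 200 camera calls.

TASK

Tighten the four wing knobs of the sloping mould clamp evenly so that the plaster does not crack: go round twice, in the first round giving every knob only about 45 degrees clockwise, in the second turning every knob on until it stops dead. In both rounds work crosswise: after the first knob do the one diagonally opposite, then the other two. Leave the other things on the table where they are and let go at the end.

Things in the scene. Friction and masses are not known exactly. Their poses are not given: they have to be found in the camera images.
- clamp: Mould clamp fixed to the table: a two-part white plaster mould held between a dark steel tray and a 170 x 170 x 8 mm aluminium pressure plate, all sloping. Origin on the table under the centre of the plate's top face; z up. The plate slopes 24 degrees: it rises towards the clamp's own +x (away from the robot) and its normal leans 24 degrees from vertical towards the clamp's own -x. The clamp's height, slope and shape are constant; its place and yaw vary.
- plate_centre (a point): Centre of the plate's top face, 155 mm above the table (axes as clamp, not sloped). A fixed round plaster pouring spout, 56 mm wide and 14 mm high, stands here. The four wing knobs stand square to the plate, at its corners, 65 mm up or down the slope and 65 mm to either side of this point.
- grip_low_left (a point): Steel wing knob on the clamp plate's lower edge (nearer the robot), +y side. The point is the centre of its straight flat wing, a bar 50 mm long (the point's x axis), 12 mm thick (y) and 22 mm tall (z). The point's z axis is the screw axis, square to the sloping plate and pointing away from it. The point is 34 mm above the plate along z; the wing stands 23 to 45 mm above the plate, on a 12 mm stem with a 22 mm round nut up to 8 mm above the plate.
- knob_low_left (a joint): Turn of that wing knob in rad, growing as it is tightened (clockwise seen looking down on the plate). Starts loose, between 0 and 0.2. It turns against about 0.15 N m of steady drag, stays where it is left, and comes to a dead stop when fully tight. Where it becomes tight differs from knob to knob and is not known beforehand, only that it lies between 1.4 and 1.9; find it by feel. The direction in which the wing points says nothing of how tight it is.
- grip_high_right (a point): Steel wing knob on the clamp plate's upper edge (farther from the robot), -y side. The point is the centre of its straight flat wing, a bar 50 mm long (the point's x axis), 12 mm thick (y) and 22 mm tall (z). The point's z axis is the screw axis, square to the sloping plate and pointing away from it. The point is 34 mm above the plate along z; the wing stands 23 to 45 mm above the plate, on a 12 mm stem with a 22 mm round nut up to 8 mm above the plate.
- knob_high_right (a joint): Turn of that wing knob in rad, growing as it is tightened (clockwise seen looking down on the plate). Starts loose, between 0 and 0.2. It turns against about 0.15 N m of steady drag, stays where it is left, and comes to a dead stop when fully tight. Where it becomes tight differs from knob to knob and is not known beforehand, only that it lies between 1.4 and 1.9; find it by feel. The direction in which the wing points says nothing of how tight it is.
- grip_high_left (a point): Steel wing knob on the clamp plate's upper edge, +y side. The point is the centre of its straight flat wing, a bar 50 mm long (the point's x axis), 12 mm thick (y) and 22 mm tall (z). The point's z axis is the screw axis, square to the sloping plate and pointing away from it. The point is 34 mm above the plate along z; the wing stands 23 to 45 mm above the plate, on a 12 mm stem with a 22 mm round nut up to 8 mm above the plate.
- knob_high_left (a joint): Turn of that wing knob in rad, growing as it is tightened (clockwise seen looking down on the plate). Starts loose, between 0 and 0.2. It turns against about 0.15 N m of steady drag, stays where it is left, and comes to a dead stop when fully tight. Where it becomes tight differs from knob to knob and is not known beforehand, only that it lies between 1.4 and 1.9; find it by feel. The direction in which the wing points says nothing of how tight it is.
- grip_low_right (a point): Steel wing knob on the clamp plate's lower edge, -y side. The point is the centre of its straight flat wing, a bar 50 mm long (the point's x axis), 12 mm thick (y) and 22 mm tall (z). The point's z axis is the screw axis, square to the sloping plate and pointing away from it. The point is 34 mm above the plate along z; the wing stands 23 to 45 mm above the plate, on a 12 mm stem with a 22 mm round nut up to 8 mm above the plate.
- knob_low_right (a joint): Turn of that wing knob in rad, growing as it is tightened (clockwise seen looking down on the plate). Starts loose, between 0 and 0.2. It turns against about 0.15 N m of steady drag, stays where it is left, and comes to a dead stop when fully tight. Where it becomes tight differs from knob to knob and is not known beforehand, only that it lies between 1.4 and 1.9; find it by feel. The direction in which the wing points says nothing of how tight it is.
- loop_tool: Trimming tool with a wooden handle and wire loop, 170 mm long, lying beside the clamp. Bystander; origin at the centre of its underside.
- spare_knob: Spare steel wing knob, 50 x 22 x 43 mm, standing on the table near the clamp; not part of the job. Bystander; origin at the centre of its underside.
- rib: Flat wooden potter's rib, 90 x 45 x 8 mm. Bystander; origin at the centre of its underside.
- glaze_jar: Closed glaze jar, 56 mm wide, 70 mm high. Bystander; origin at the centre of its underside.
- bowl: Open plastic water bowl, 150 mm wide, 70 mm high. Bystander; origin at the centre of its underside.
- trimmed_pot: Leather-hard clay pot, 120 mm wide, 80 mm high. Bystander; origin at the centre of its underside.
- brush: Hand brush lying on the table. Bystander; origin at the centre of its underside.

How it is judged:
By the outcome, as a careful person would: the job done as asked, in the order asked, and still so for the second after the job is handed in, with the robot touching nothing.
It also fails if it takes over 72 s, if anything falls off the work surface, if the arm or the gripper's body presses on something with over 40 N, if the wrist force passes 120 N, or if a joint passes its speed limit or range.

## Working session

There is one attempt and no reset: what is moved stays moved. The work goes in short steps, Python scripts to look and compute and a shell command to move; the robot and the scene stay as the last step left them, time stands still between calls to the robot, and variables do not carry over. Pictures are saved under pics/ and viewed, about 8 in all and at most 12, crops included, and the job is handed in when it is done.

```bash
ls; mkdir -p pics; python3 - <<'E'
from workcell import *
import cv2
s=get_state()
for k,v in s.items(): print(k,v)
for n in ("side","top"):
    c=read_camera(n); cv2.imwrite(f"pics/{n}0.png",c["image"][:,:,::-1])
    print(n,c["K"],c["R"],c["t"])
E
```

```text
pics
clock 0.0
joint_pos [-1.46658756e+00  3.14018045e-01  4.49783170e-02  1.30361147e+00
  1.66825575e-05  1.43119558e+00]
qvel [-0.00116886 -0.0008378   0.00105691 -0.00125119  0.00084759  0.00055124]
tau [-4.46117137e-04 -4.80623031e+01  2.98535156e+01  1.91887363e-02
 -3.92478796e-04 -7.50009036e-06]
tcp_pos [ 0.13874096 -0.55741803  0.19799863]
orientation [-9.27143081e-04  9.92578386e-01  1.21602989e-01  2.47510068e-05]
wrist_force [-0.45195571  0.12659767 -0.5760112 ]
ft_torque [-0.01387941  0.03502514 -0.02044908]
finger_gap 0.08542227869382603
side [[479.2957928    0.         331.04095777]
 [  0.         479.2957928  239.6842204 ]
 [  0.           0.           1.        ]] [[ 0.99679423 -0.07996949  0.00247908]
 [-0.05642592 -0.72462309 -0.68683149]
 [ 0.05672196  0.68448978 -0.72681247]] [-0.50674491  0.14351263  1.18554329]
top [[462.79104338   0.         313.53091818]
 [  0.         462.79104338 235.37383139]
 [  0.           0.           1.        ]] [[-0.02160131 -0.99957014  0.01982209]
 [-0.99749955  0.02021363 -0.0677205 ]
 [ 0.06729071 -0.02123538 -0.9975074 ]] [0.02650118 0.51217994 1.22079695]
```

View pics/top0.png

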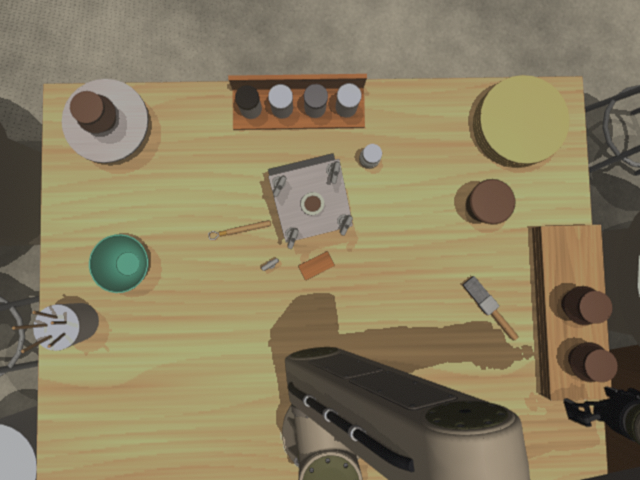

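View pics/side0.png

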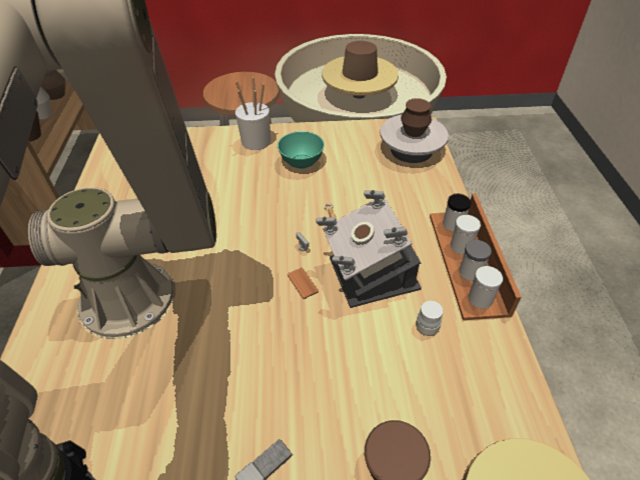

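```bash
cat > h.py <<'E'
from workcell import *
import cv2, numpy as np
from scipy.spatial.transform import Rotation as Ro
T=np.tan(np.radians(24)); S=np.sin(np.radians(24)); C=np.cos(np.radians(24))
def ray(c,uv):
    d=c["R"].T@np.linalg.solve(c["K"],np.array([uv[0],uv[1],1.])); return -c["R"].T@c["t"], d
def onz(c,uv,z):
    o,d=ray(c,uv); return o+d*(z-o[2])/d[2]
def tri(a,ua,b,ub):
    A=[];y=[]
    for c,u in((a,ua),(b,ub)):
        o,d=ray(c,u); d=d/np.linalg.norm(d); P=np.eye(3)-np.outer(d,d); A.append(P); y.append(P@o)
    return np.linalg.lstsq(np.vstack(A),np.hstack(y),rcond=None)[0]
def proj(c,X):
    p=c["K"]@(c["R"]@X+c["t"]); return p[:2]/p[2]
def crop(c,box,f,name):
    x,y,w,h=box; cv2.imwrite(name,cv2.resize(c["image"][y:y+h,x:x+w,::-1],None,fx=f,fy=f,interpolation=cv2.INTER_CUBIC))
E
python3 - <<'E'
from h import *
c=read_camera("top"); crop(c,(255,145,110,110),5,"pics/t1.png")
s=read_camera("side"); crop(s,(310,180,115,110),5,"pics/s1.png")
a=cv2.imread("pics/t1.png"); b=cv2.imread("pics/s1.png")[:,:]
cv2.imwrite("pics/ts1.png",cv2.resize(np.hstack([a[:550,:],b[:550,:]]),(800,391)))
E
```

```text
(no output)
```

View pics/t1.png

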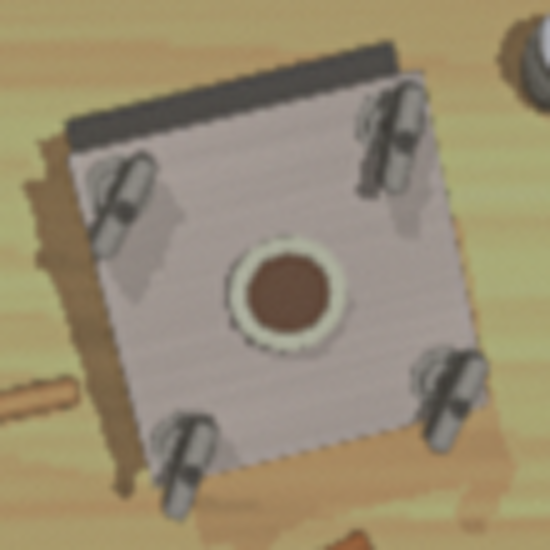

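View pics/s1.png

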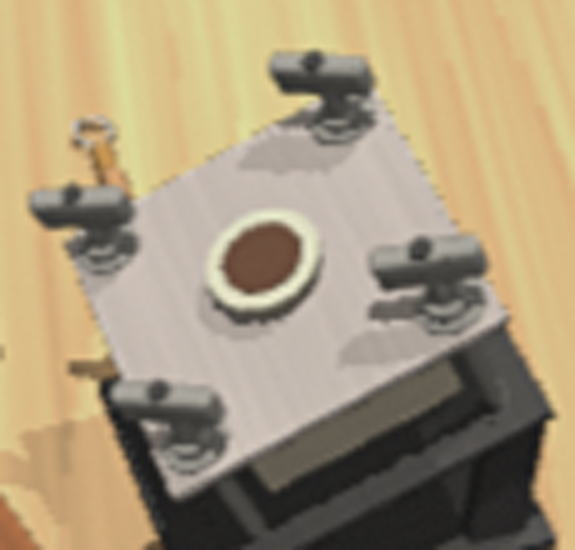

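```bash
cat >> h.py <<'E'
from scipy.optimize import least_squares
EX=np.array([C,0,S]);EY=np.array([0,1.,0]);EZ=np.array([-S,0,C])
SG={"LL":(-1,1),"HR":(1,-1),"HL":(1,1),"LR":(-1,-1)}
def loc(k,h):
    a,b=SG[k]; return np.array([0,0,.155])+.065*a*EX+.065*b*EY+h*EZ
def Rz(y): return Ro.from_euler("z",y).as_matrix()
def phi(c,P,uv1,uv2,k,h=.045):
    "wing angle in plate plane (ccw from above, from clamp x), plus horizontal heading in world"
    R=Rz(P[2]); n=R@EZ; p0=R@loc(k,h)+[P[0],P[1],0]; q=[]
    for uv in(uv1,uv2):
        o,d=ray(c,uv); q.append(o+d*(n@(p0-o))/(n@d))
    v=q[0]-q[1]; m=(q[0]+q[1])/2-p0
    return np.arctan2(v@(R@EY),v@(R@EX)), np.arctan2(v[1],v[0]), np.linalg.norm(v), m
E
cat > m.py <<'E'
from h import *
t=read_camera("top"); s=read_camera("side")
f=lambda o,p:np.array(o)+np.array(p)/5
ot,os_=(255,145),(310,180)
tp=dict(HL=(125,205),HR=(402,140),LL=(190,467),LR=(458,403)); sp=dict(HL=(313,62),LL=(72,195),HR=(422,247),LR=(160,390))
en=dict(HL=[(145,158),(100,252)],HR=[(410,88),(395,188)],LL=[(205,420),(176,515)],LR=[(474,355),(437,447)])
def res(p,full=False):
    r=[]
    for k in SG:
        X=Rz(p[2])@loc(k,.045)+[p[0],p[1],0]
        r+=[proj(t,X)-f(ot,tp[k]),proj(s,X)-f(os_,sp[k])]
    return np.hstack(r)
o=least_squares(res,[.6,0,.2],loss="soft_l1"); P=o.x; print("P",P); print(res(P).reshape(-1,4).round(1))
np.save("P.npy",P)
print(tri(t,f(ot,(288,292)),s,f(os_,(263,258))))
for k in SG:
    a,h,l,m=phi(t,P,f(ot,en[k][0]),f(ot,en[k][1]),k); print(k,"grip",(Rz(P[2])@loc(k,.034)+[P[0],P[1],0]).round(4),"phi",np.degrees(a).round(1),"heading",np.degrees(h).round(1),"len",l.round(4),m.round(4))
st=get_state(); x=Ro.from_quat(np.roll(st["orientation"],-1)).as_matrix()
print("tool x,y",x[:,0].round(3),x[:,1].round(3)); 
E
python3 m.py
```

```text
P [0.58675695 0.02110771 0.22580629]
[[ 0.1 -0.1 -0.4 -0.3]
 [ 0.4 -1.2 -0.7  0.3]
 [-0.3 -0.4 -0.3 -0.4]
 [ 0.2 -0.8 -0.8  0.2]]
[0.58049687 0.01945012 0.1675687 ]
LL grip [0.5009 0.0681 0.1596] phi -29.6 heading -18.9 len 0.0489 [-0.0007  0.     -0.0003]
HR grip [ 0.6457 -0.032   0.2125] phi -20.2 heading -9.0 len 0.0459 [-0.0019  0.0006 -0.0008]
HL grip [0.6166 0.0947 0.2125] phi -39.1 heading -28.7 len 0.0475 [-0.001   0.0005 -0.0004]
LR grip [ 0.53   -0.0586  0.1596] phi -32.8 heading -22.3 len 0.0479 [-0.001   0.0016 -0.0003]
tool x,y [0.97  0.241 0.   ] [ 0.241 -0.97  -0.001]
```

```bash
cat > w.py <<'E'
import sys
from h import *
# tool coords of target knob k at height dz above wing centre, with desired heading (deg)
P=np.load("P.npy"); s=get_state(); R=Ro.from_quat(np.roll(s["orientation"],-1)).as_matrix()
psi=np.degrees(np.arctan2(R[1,0],R[0,0]))
print("clock",round(s["clock"],2),"tcp",s["tcp_pos"].round(4),"psi",psi.round(1),"j",np.round(s["joint_pos"],2),"F",np.round(s["wrist_force"],1),"M",np.round(s["ft_torque"],2),"gap",round(s["finger_gap"]*1e3,1))
for k in sys.argv[1:]:
    g=Rz(P[2])@loc(k,.034)+[P[0],P[1],0]; print(k,"units to wing centre (tool axes):",((R.T@(g-s["tcp_pos"]))/.04).round(3))
E
python3 -m crank '{"travel":[[0.3,-0.3,-0.8],[0.9,-0.9,-1.6],[1.6,-1.62,-2.0],[2.3,-2.34,-2.0],[3.0,-3.06,-2.0]],"turn":[0,0,0,0,0]}' 45 25
python3 w.py LL
python3 -m crank '{"travel":[[0.7,-0.72,0],[1.4,-1.44,0],[2.1,-2.16,0],[2.8,-2.88,0],[3.5,-3.6,0]],"turn":[0,0,0,0,0]}'
python3 w.py LL
```

```text
clock: 0.72
tcp_pos: [0.225, -0.4123, 0.2804]
orientation: [0.002, 0.993, 0.121, 0.0]
wrist_force: [0.9, -0.4, -0.1]
finger_gap: 0.045
clock 0.72 tcp [ 0.225  -0.4123  0.2804] psi 13.9 j [-1.24  0.09 -0.03  1.44  0.    1.66] F [ 0.9 -0.4 -0.1] M [-0.02 -0.04 -0.03] gap 45.0
LL units to wing centre (tool axes): [  9.577 -10.014   2.991]
clock: 1.13
tcp_pos: [0.3258, -0.2374, 0.2791]
orientation: [0.0, 0.993, 0.121, 0.0]
wrist_force: [1.2, -0.5, 0.0]
finger_gap: 0.0451
clock 1.13 tcp [ 0.3258 -0.2374  0.2791] psi 13.9 j [-0.83 -0.04 -0.17  1.44  0.    2.07] F [ 1.2 -0.5  0. ] M [ 0.01 -0.04 -0.03] gap 45.1
LL units to wing centre (tool axes): [ 6.084 -6.36   2.985]
```

```bash

python3 -m crank '{"travel":[[0.7,-0.72,0],[1.4,-1.44,0],[2.1,-2.16,0],[2.8,-2.88,0],[3.5,-3.6,0]],"turn":[0,0,0,0,0]}' >/dev/null
python3 -m crank '{"travel":[[0.7,-0.74,0],[1.4,-1.48,0],[2.1,-2.22,0],[2.6,-2.75,0],[2.6,-2.75,0]],"turn":[-0.12,-0.24,-0.36,-0.48,-0.6]}' >/dev/null
python3 -m crank '{"travel":[[0,0,0],[0,0,0],[0,0,0],[0,0,0],[0,0,0]],"turn":[-0.12,-0.24,-0.36,-0.48,-0.6]}' >/dev/null
python3 -m crank '{"travel":[[0,0,0],[0,0,0],[0,0,0],[0,0,0],[0,0,0]],"turn":[-0.12,-0.24,-0.36,-0.48,-0.6]}' >/dev/null
python3 -m crank '{"travel":[[0,0,0],[0,0,0],[0,0,0],[0,0,0],[0,0,0]],"turn":[-0.12,-0.24,-0.36,-0.48,-0.6]}' >/dev/null
python3 -m crank '{"travel":[[0,0,0],[0,0,0],[0,0,0]],"turn":[-0.12,-0.17,-0.17]}' >/dev/null
python3 w.py LL
```

```text
clock 3.47 tcp [0.5008 0.0662 0.2788] psi 161.3 j [-0.03  0.17  0.05  1.45 -0.    0.3 ] F [ 0.3  0.1 -0.2] M [ 0.03  0.02 -0.03] gap 44.7
LL units to wing centre (tool axes): [0.014 0.044 2.98 ]
```

```bash

python3 -m crank '{"travel":[[0.01,0.04,1.0],[0.01,0.04,2.0],[0.01,0.04,2.8],[0.01,0.04,3.3],[0.01,0.04,3.3]],"turn":[0,0,0,0,0]}' >/dev/null
python3 w.py LL
python3 -c "
from h import *
crop(read_camera('side'),(260,130,220,165),3,'pics/s2.png')"
python3 -m crank '{"travel":[[0,0,0],[0,0,0],[0,0,0],[0,0,0],[0,0,0]],"turn":[0,0,0,0,0]}' 0 30 >/dev/null
python3 w.py LL
python3 -c "
from h import *
crop(read_camera('side'),(260,130,220,165),3,'pics/s3.png')"
```

```text
clock 3.88 tcp [0.4973 0.068  0.1422] psi 161.1 j [-0.02  0.21 -0.24  1.14 -0.    0.31] F [-0.1 -0.4  1. ] M [ 0.01  0.03 -0.07] gap 45.4
LL units to wing centre (tool axes): [-0.079  0.03  -0.436]
clock 4.35 tcp [0.5018 0.0679 0.148 ] psi 161.2 j [-0.02  0.2  -0.23  1.14 -0.    0.3 ] F [-0.5  0.   0.7] M [-0.01  0.    0.02] gap -0.2
LL units to wing centre (tool axes): [ 0.024 -0.002 -0.292]
```

View pics/s3.png

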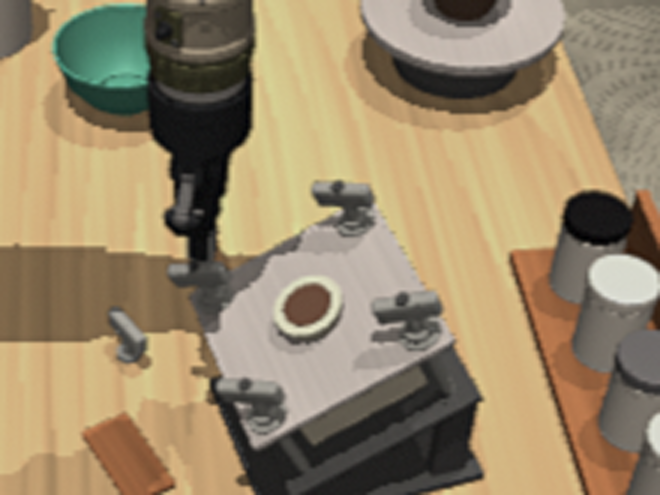

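```bash
python3 - <<'E'
from h import *
s=read_camera("side");t=read_camera("top");st=get_state();x=st["tcp_pos"];P=np.load("P.npy")
g=Rz(P[2])@loc("LL",.045)+[P[0],P[1],0]
for n,c in(("side",s),("top",t)): print(n,proj(c,x),proj(c,x+[0,0,.1]),"wing top",proj(c,g))
print(tri(t,(255+190/5,145+467/5),s,(310+72/5,180+195/5)),g)
a=proj(s,x).astype(int); crop(s,(a[0]-50,a[1]-55,100,80),6,"pics/s4.png"); print(a)
E
```

```text
side [325.97654923 225.10112313] [325.74590588 193.66029595] wing top [323.9602358  218.74782064]
top [292.91994982 236.88240241] [291.78864322 233.91797912] wing top [293.07371417 238.27578122]
[0.49691058 0.06726822 0.16852633] [0.49649243 0.06706485 0.16967166]
[325 225]
```

View pics/s4.png

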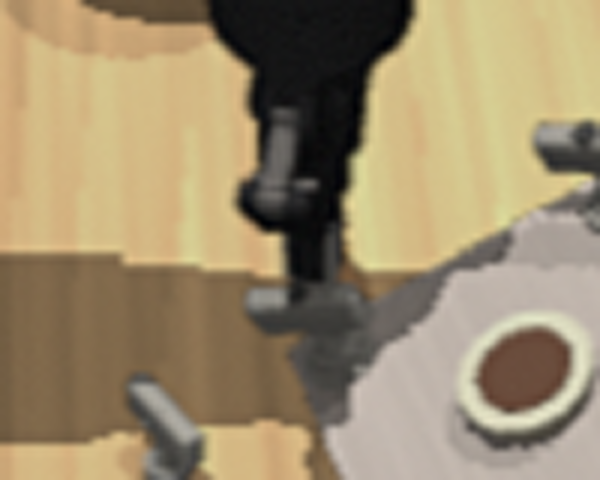

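```bash
python3 w.py LL
python3 -m crank '{"travel":[[0,0,-0.5],[0,0,-1.2],[0,0,-2],[0,0,-2],[0,0,-2]],"turn":[0,0,0,0,0]}' >/dev/null
python3 w.py LL
python3 - <<'E'
from h import *
s=read_camera("side");x=get_state()["tcp_pos"];a=proj(s,x);print(a)
i=s["image"][155:235,285:365,::-1].copy(); i=cv2.resize(i,None,fx=5,fy=5,interpolation=cv2.INTER_CUBIC)
cv2.circle(i,tuple(((a-[285,155])*5+2).astype(int)),4,(0,0,255),1)
b=cv2.imread("pics/s2.png")[75:315,75:315]; cv2.imwrite("pics/cmp.png",np.hstack([cv2.resize(b,(400,400)),i]))
E
```

```text
clock 4.5 tcp [0.5012 0.0679 0.1472] psi 161.2 j [-0.02  0.2  -0.23  1.14 -0.    0.3 ] F [0.1 0.4 0.4] M [ 0.02  0.07 -0.02] gap -0.1
LL units to wing centre (tool axes): [ 0.01   0.001 -0.309]
clock 4.92 tcp [0.5025 0.0679 0.2289] psi 161.2 j [-0.02  0.17 -0.07  1.33 -0.    0.3 ] F [-0.2 -0.1 -0.5] M [-0.02  0.01  0.03] gap -0.0
LL units to wing centre (tool axes): [ 0.049 -0.011  1.733]
[325.91502115 200.23186584]
```

View pics/cmp.png

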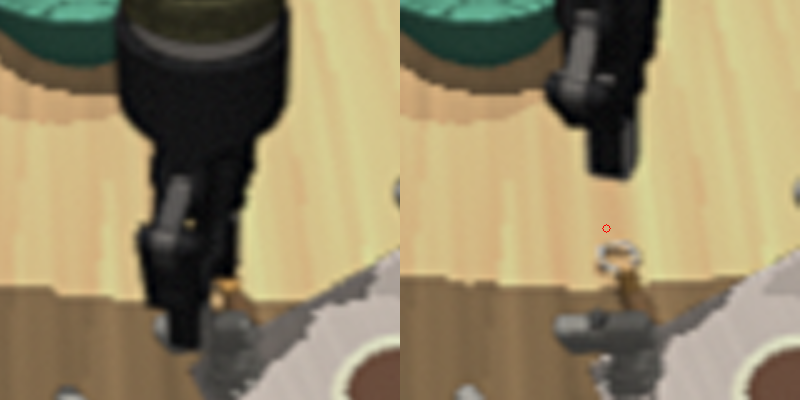

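```bash

python3 -m crank '{"travel":[[0.02,0,0.5],[0.03,0,1.2],[0.03,0,1.9],[0.03,0,2.3],[0.03,0,2.3]],"turn":[0,0,0,0,0]}' 45 30 >/dev/null
python3 w.py LL
python3 -m crank '{"travel":[[0,0,0.1],[0,0,0.2],[0,0,0.3],[0,0,0.3]],"turn":[0,0,0,0]}' >/dev/null
python3 w.py LL
python3 -m crank '{"travel":[[0,0,0],[0,0,0],[0,0,0],[0,0,0],[0,0,0]],"turn":[0,0,0,0,0]}' 0 30 >/dev/null
python3 w.py LL
```

```text
clock 5.38 tcp [0.4957 0.0683 0.1297] psi 161.2 j [-0.02  0.21 -0.26  1.11 -0.    0.3 ] F [-1.  -0.6 -0.2] M [0.04 0.09 0.04] gap 45.0
LL units to wing centre (tool axes): [-0.118  0.033 -0.75 ]
clock 5.72 tcp [0.5001 0.0682 0.1229] psi 161.2 j [-0.02  0.22 -0.28  1.08 -0.    0.3 ] F [-0.6  0.3 -0.2] M [-0.04 -0.01  0.03] gap 44.9
LL units to wing centre (tool axes): [-0.019  0.002 -0.917]
clock 6.13 tcp [0.5004 0.0683 0.1236] psi 161.2 j [-0.02  0.21 -0.27  1.08  0.    0.3 ] F [-0.7 -0.8  4.7] M [ 0.19  0.07 -0.06] gap 13.3
LL units to wing centre (tool axes): [-0.014 -0.001 -0.901]
```

```bash

python3 -m crank '{"travel":[[0,0,0],[0,0,0],[0,0,0],[0,0,0]],"turn":[0.1,0.2,0.3,0.4]}' >/dev/null
python3 w.py LL
python3 -m crank '{"travel":[[0,0,0],[0,0,0],[0,0,0],[0,0,0],[0,0,0]],"turn":[0.1,0.2,0.3,0.37,0.37]}' >/dev/null
python3 w.py LL
python3 -m crank '{"travel":[[0,0,0],[0,0,0],[0,0,0]],"turn":[0,0,0]}' 45 >/dev/null
python3 w.py
python3 -m crank '{"travel":[[0,0,-0.7],[0,0,-1.5],[0,0,-2.3],[0,0,-3.1],[0,0,-3.4]],"turn":[0,0,0,0,0]}' >/dev/null
python3 -m crank '{"travel":[[0,0,-0.5],[0,0,-0.5]],"turn":[0,0]}' >/dev/null
python3 w.py HR
python3 - <<'E'
from h import *
a=read_camera("side"); crop(a,(295,180,130,110),6,"pics/s5.png")
E
```

```text
clock 6.47 tcp [0.4997 0.0692 0.1236] psi 138.1 j [-0.02  0.21 -0.27  1.08  0.    0.71] F [-5.4  0.2 10.1] M [0.97 0.92 0.49] gap 13.3
LL units to wing centre (tool axes): [-0.04  0.   -0.9 ]
clock 6.88 tcp [0.5002 0.0683 0.1241] psi 117.0 j [-0.02  0.21 -0.27  1.08  0.    1.08] F [-3.7 -2.2  8. ] M [0.38 0.21 0.39] gap 13.2
LL units to wing centre (tool axes): [-0.013  0.014 -0.888]
clock 7.13 tcp [0.4999 0.0683 0.1227] psi 117.1 j [-0.02  0.22 -0.28  1.08  0.    1.07] F [-0.1 -0.1 -0.1] M [ 0.03 -0.02 -0.04] gap 44.7
clock 7.72 tcp [0.5017 0.0683 0.2825] psi 117.1 j [-0.02  0.16  0.05  1.46  0.    1.07] F [ 0.  -1.1  0.3] M [-0.01 -0.02  0.01] gap 45.2
HR units to wing centre (tool axes): [-3.87   2.052  1.772]
```

View pics/s5.png

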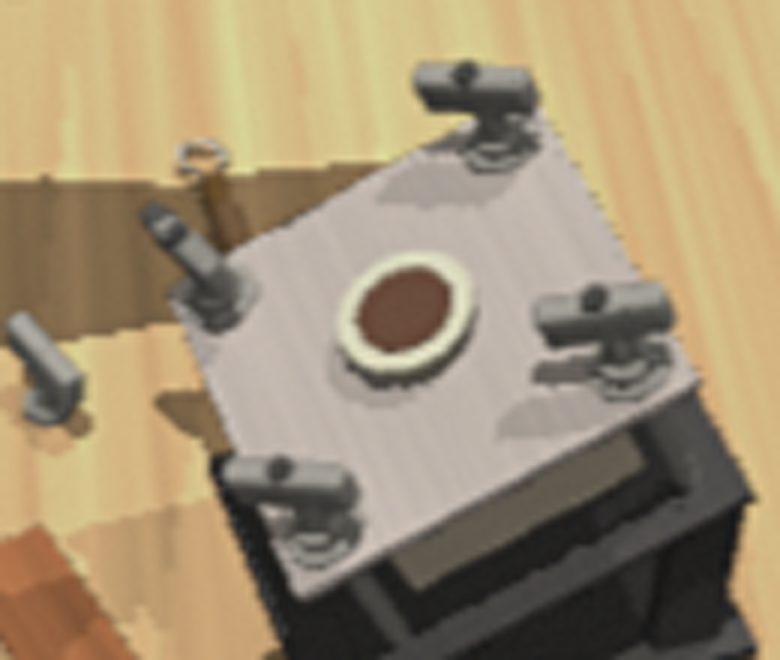

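```bash
python3 - <<'E'
from h import *
P=np.load("P.npy");s=read_camera("side");f=lambda p:np.array([295,180])+np.array(p)/6
for e in([(150,210),(222,280)],): 
    r=phi(s,P,f(e[0]),f(e[1]),"LL"); print(np.degrees(r[0]),r[2:])
E
python3 -m crank '{"travel":[[-0.9,0.48,0],[-1.8,0.95,0],[-2.7,1.43,0],[-3.5,1.86,0],[-3.87,2.05,0]],"turn":[-0.12,-0.24,-0.36,-0.48,-0.6]}' >/dev/null
python3 -m crank '{"travel":[[0,0,0],[0,0,0],[0,0,0],[0,0,0],[0,0,0]],"turn":[-0.12,-0.24,-0.34,-0.34,-0.34]}' >/dev/null
python3 w.py HR
```

```text
106.03076772796568 (np.float64(0.05407518103201085), array([ 0.00404169, -0.00806412,  0.00094994]))
clock 8.65 tcp [ 0.6429 -0.0321  0.2772] psi 170.8 j [-0.17  0.46  0.45  1.57 -0.   -0.01] F [ 0.9 -0.1  0. ] M [ 0.06 -0.03  0.  ] gap 44.9
HR units to wing centre (tool axes): [-0.072  0.012  1.616]
```

```bash

python3 -m crank '{"travel":[[-0.07,0.01,0.7],[-0.07,0.01,1.4],[-0.07,0.01,2.0],[-0.07,0.01,2.3],[-0.07,0.01,2.3]],"turn":[0,0,0,0,0]}' >/dev/null
python3 -m crank '{"travel":[[0,0,0.1],[0,0,0.2],[0,0,0.2]],"turn":[0,0,0]}' >/dev/null
python3 w.py HR
python3 -m crank '{"travel":[[0,0,0],[0,0,0],[0,0,0],[0,0,0],[0,0,0]],"turn":[0,0,0,0,0]}' 0 30 >/dev/null
python3 w.py HR
```

```text
clock 9.32 tcp [ 0.6466 -0.0322  0.1793] psi 170.9 j [-0.17  0.46  0.22  1.33 -0.   -0.02] F [ 0.9 -0.4  0.4] M [ 0.01 -0.04 -0.03] gap 44.7
HR units to wing centre (tool axes): [ 0.021  0.001 -0.831]
clock 9.73 tcp [ 0.6467 -0.0324  0.1799] psi 170.9 j [-0.17  0.46  0.22  1.33 -0.   -0.02] F [-1.   0.1  4.4] M [0.11 0.16 0.01] gap 12.2
HR units to wing centre (tool axes): [ 0.025  0.005 -0.815]
```

```bash

python3 -m crank '{"travel":[[0,0,0],[0,0,0],[0,0,0],[0,0,0]],"turn":[0.1,0.2,0.3,0.4]}' >/dev/null
python3 w.py HR
python3 -m crank '{"travel":[[0,0,0],[0,0,0],[0,0,0],[0,0,0],[0,0,0]],"turn":[0.1,0.2,0.3,0.39,0.39]}' >/dev/null
python3 w.py HR
python3 -m crank '{"travel":[[0,0,0],[0,0,0],[0,0,0]],"turn":[0,0,0]}' 45 >/dev/null
python3 w.py
python3 -m crank '{"travel":[[0,0,-0.7],[0,0,-1.5],[0,0,-2.3],[0,0,-2.4],[0,0,-2.4]],"turn":[0,0,0,0,0]}' >/dev/null
python3 w.py HL
```

```text
clock 10.07 tcp [ 0.6458 -0.0322  0.1798] psi 147.8 j [-0.17  0.46  0.22  1.33 -0.    0.39] F [-5.3 -3.  10.2] M [-0.13  1.3   0.49] gap 12.4
HR units to wing centre (tool axes): [ 0.005  0.002 -0.818]
clock 10.48 tcp [ 0.6453 -0.0334  0.1801] psi 125.5 j [-0.17  0.46  0.22  1.33 -0.    0.78] F [-5.5 -4.4  6.9] M [-0.29  0.86  0.37] gap 12.3
HR units to wing centre (tool axes): [ 0.02   0.025 -0.81 ]
clock 10.73 tcp [ 0.6463 -0.0321  0.1787] psi 125.7 j [-0.17  0.46  0.22  1.33  0.    0.77] F [-0.2  0.1 -0. ] M [-0.07  0.08  0.01] gap 44.9
clock 11.15 tcp [ 0.6479 -0.0322  0.2777] psi 125.7 j [-0.17  0.46  0.46  1.56  0.    0.77] F [ 0.3  0.2 -0.5] M [0.06 0.   0.01] gap 45.0
HL units to wing centre (tool axes): [3.037 1.21  1.623]
```

```bash

python3 -m crank '{"travel":[[0.9,0.36,0],[1.8,0.72,0],[2.6,1.04,0],[3.04,1.21,0],[3.04,1.21,0]],"turn":[-0.12,-0.24,-0.36,-0.45,-0.45]}' >/dev/null
python3 -m crank '{"travel":[[0,0,0.6],[0,0,1.0]],"turn":[0,0]}' >/dev/null
python3 -m crank '{"travel":[[0,0,0],[0,0,0]],"turn":[0,0]}' >/dev/null
python3 w.py HL
```

```text
clock 11.9 tcp [0.6135 0.0943 0.2328] psi 151.4 j [ 0.02  0.4   0.26  1.43 -0.    0.52] F [-0.1 -0.1  0.6] M [ 0.02 -0.01  0.03] gap 44.9
HL units to wing centre (tool axes): [-0.065  0.047  0.508]
```

```bash

python3 -m crank '{"travel":[[-0.05,0.04,0.6],[-0.05,0.04,1.1],[-0.05,0.04,1.35],[-0.05,0.04,1.35],[-0.05,0.04,1.35]],"turn":[0,0,0,0,0]}' >/dev/null
python3 w.py HL
python3 -m crank '{"travel":[[0,0,0],[0,0,0],[0,0,0],[0,0,0],[0,0,0]],"turn":[0,0,0,0,0]}' 0 30 >/dev/null
python3 w.py HL
```

```text
clock 12.32 tcp [0.6171 0.0949 0.1813] psi 151.4 j [ 0.02  0.42  0.15  1.31 -0.    0.52] F [0.5 1.  0.1] M [0.01 0.   0.  ] gap 44.9
HL units to wing centre (tool axes): [ 0.01  -0.011 -0.781]
clock 12.73 tcp [0.617  0.0933 0.1828] psi 151.4 j [ 0.02  0.41  0.15  1.31 -0.    0.52] F [-4.1 -4.6  4.7] M [-1.17  0.67 -0.01] gap 12.4
HL units to wing centre (tool axes): [ 0.024  0.023 -0.743]
```

```bash

python3 -m crank '{"travel":[[0,0,0],[0,0,0],[0,0,0],[0,0,0]],"turn":[0.1,0.2,0.3,0.4]}' >/dev/null
python3 w.py HL
python3 -m crank '{"travel":[[0,0,0],[0,0,0],[0,0,0],[0,0,0],[0,0,0]],"turn":[0.1,0.2,0.3,0.35,0.35]}' >/dev/null
python3 w.py HL
python3 -m crank '{"travel":[[0,0,0],[0,0,0],[0,0,0]],"turn":[0,0,0]}' 45 >/dev/null
python3 w.py
python3 -m crank '{"travel":[[0,0,-0.7],[0,0,-1.5],[0,0,-2.3],[0,0,-2.4],[0,0,-2.4]],"turn":[0,0,0,0,0]}' >/dev/null
python3 w.py LR
```

```text
clock 13.07 tcp [0.6159 0.0933 0.1824] psi 128.2 j [ 0.02  0.41  0.15  1.31 -0.    0.93] F [-6.3 -7.7  5.5] M [-1.22  0.97  0.34] gap 12.5
HL units to wing centre (tool axes): [ 0.015  0.032 -0.752]
clock 13.48 tcp [0.6151 0.0924 0.1826] psi 108.3 j [ 0.02  0.41  0.15  1.31 -0.01  1.27] F [-9.5 -9.3  7.5] M [-1.59  1.58  0.23] gap 12.7
HL units to wing centre (tool axes): [ 0.038  0.051 -0.748]
clock 13.73 tcp [0.6178 0.0953 0.1817] psi 108.5 j [0.02 0.42 0.15 1.31 0.   1.27] F [ 0.8  0.7 -0.1] M [ 0.02 -0.01 -0.01] gap 45.0
clock 14.15 tcp [0.619  0.0956 0.2801] psi 108.5 j [0.03 0.41 0.38 1.54 0.   1.27] F [ 0.4 -0.6 -0.5] M [-0.04  0.    0.04] gap 44.9
LR units to wing centre (tool axes): [-2.943 -3.355  2.997]
```

```bash

python3 -m crank '{"travel":[[-0.6,-0.68,0],[-1.2,-1.37,0],[-1.8,-2.05,0],[-2.4,-2.73,0],[-2.94,-3.35,0]],"turn":[-0.12,-0.24,-0.36,-0.48,-0.6]}' >/dev/null
python3 -m crank '{"travel":[[0,0,0.7],[0,0,1.4],[0,0,2.1],[0,0,2.4],[0,0,2.4]],"turn":[-0.12,-0.24,-0.26,-0.26,-0.26]}' >/dev/null
python3 w.py LR
```

```text
clock 14.98 tcp [ 0.5242 -0.058   0.176 ] psi 157.8 j [-0.26  0.24 -0.11  1.23  0.    0.13] F [-0.7  0.9  0.1] M [0.04 0.05 0.05] gap 45.0
LR units to wing centre (tool axes): [-0.143  0.041  0.409]
```

```bash

python3 -m crank '{"travel":[[-0.05,0.03,0.6],[-0.05,0.03,1.1],[-0.05,0.03,1.28],[-0.05,0.03,1.28],[-0.05,0.03,1.28]],"turn":[0,0,0,0,0]}' >/dev/null
python3 w.py LR
python3 -m crank '{"travel":[[0,0,0],[0,0,0],[0,0,0],[0,0,0],[0,0,0]],"turn":[0,0,0,0,0]}' 0 30 >/dev/null
python3 w.py LR
```

```text
clock 15.4 tcp [ 0.5298 -0.0584  0.1301] psi 157.8 j [-0.26  0.26 -0.19  1.11 -0.    0.13] F [0.6 0.3 0.7] M [ 0.01 -0.    0.03] gap 44.7
LR units to wing centre (tool axes): [-0.007 -0.004 -0.738]
clock 15.82 tcp [ 0.5302 -0.06    0.1313] psi 157.7 j [-0.26  0.26 -0.19  1.11 -0.    0.13] F [-2.7 -3.7  4.8] M [-0.84  0.5  -0.09] gap 12.5
LR units to wing centre (tool axes): [ 0.017  0.028 -0.708]
```

```bash

python3 -m crank '{"travel":[[0,0,0],[0,0,0],[0,0,0],[0,0,0]],"turn":[0.1,0.2,0.3,0.4]}' >/dev/null
python3 w.py LR
python3 -m crank '{"travel":[[0,0,0],[0,0,0],[0,0,0],[0,0,0],[0,0,0]],"turn":[0.1,0.2,0.3,0.36,0.36]}' >/dev/null
python3 w.py LR
python3 -m crank '{"travel":[[0,0,0],[0,0,0],[0,0,0]],"turn":[0,0,0]}' 45 >/dev/null
python3 w.py
python3 -m crank '{"travel":[[0,0,-0.7],[0,0,-1.5],[0,0,-2.3],[0,0,-3.1],[0,0,-3.7]],"turn":[0,0,0,0,0]}' >/dev/null
python3 w.py LL
python3 - <<'E'
from h import *
a=read_camera("side"); crop(a,(295,180,130,110),6,"pics/s6.png")
E
```

```text
clock 16.15 tcp [ 0.529  -0.0599  0.131 ] psi 134.6 j [-0.26  0.26 -0.19  1.12 -0.    0.53] F [-5.2 -5.   4.8] M [-0.78  1.1   0.33] gap 11.9
LR units to wing centre (tool axes): [ 0.006  0.037 -0.716]
clock 16.57 tcp [ 0.5282 -0.0608  0.131 ] psi 114.0 j [-0.26  0.26 -0.19  1.12 -0.01  0.89] F [-8.  -7.9  7.8] M [-1.37  1.48  0.31] gap 11.9
LR units to wing centre (tool axes): [ 0.028  0.059 -0.715]
clock 16.82 tcp [ 0.5302 -0.0584  0.1302] psi 114.2 j [-0.26  0.26 -0.19  1.11  0.    0.89] F [-0.1 -0.7 -0.7] M [0.04 0.05 0.02] gap 44.8
clock 17.23 tcp [ 0.5304 -0.0582  0.2807] psi 114.3 j [-0.26  0.22  0.12  1.47  0.    0.89] F [ 0.6 -0.6 -0.6] M [-0.02 -0.08 -0.03] gap 44.9
LL units to wing centre (tool axes): [3.187 0.616 3.023]
```

View pics/s6.png

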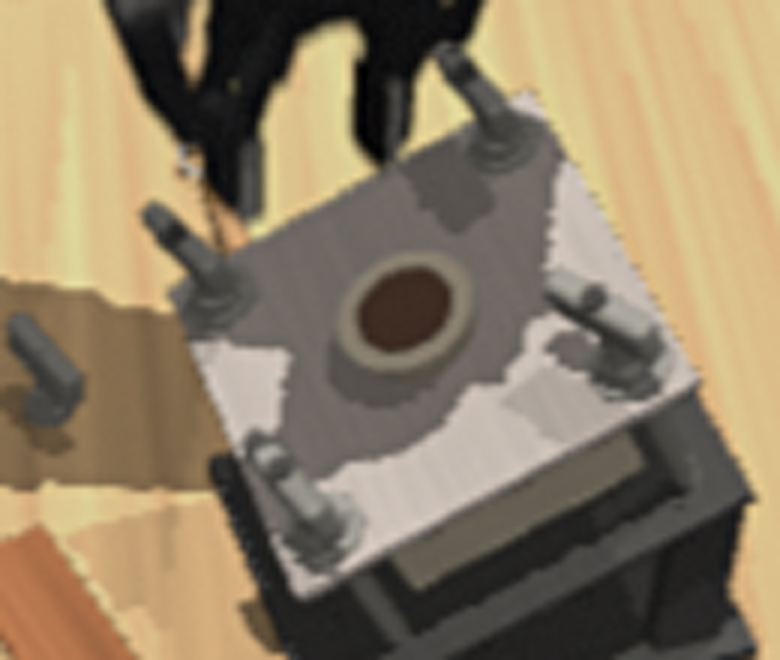

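```bash

python3 -m crank '{"travel":[[0.9,0.17,0],[1.8,0.35,0],[2.7,0.52,0],[3.19,0.62,0],[3.19,0.62,0]],"turn":[-0.05,-0.05,-0.05,-0.05,-0.05]}' >/dev/null
python3 -m crank '{"travel":[[0,0,0.7],[0,0,1.5],[0,0,2.3],[0,0,2.8],[0,0,2.8]],"turn":[0,0,0,0,0]}' >/dev/null
python3 -m crank '{"travel":[[0,0,0.4],[0,0,0.8],[0,0,0.95],[0,0,0.95],[0,0,0.95]],"turn":[0,0,0,0,0]}' >/dev/null
python3 w.py LL
python3 -m crank '{"travel":[[0,0,0],[0,0,0],[0,0,0],[0,0,0],[0,0,0]],"turn":[0,0,0,0,0]}' 0 40 >/dev/null
python3 w.py LL
```

```text
clock 18.53 tcp [0.5005 0.0678 0.1286] psi 117.1 j [-0.02  0.21 -0.26  1.09 -0.    1.07] F [-0.2 -0.1 -0.7] M [ 0.04 -0.06  0.03] gap 45.0
LL units to wing centre (tool axes): [ 0.001  0.011 -0.775]
clock 18.95 tcp [0.4987 0.067  0.129 ] psi 117.1 j [-0.02  0.21 -0.27  1.1  -0.    1.07] F [-6.4 -4.   7.7] M [-0.8   1.23  0.2 ] gap 12.6
LL units to wing centre (tool axes): [-0.002  0.058 -0.766]
```

```bash
cat > q.py <<'E'
from h import *
P=np.load("P.npy"); s=get_state(); R=Ro.from_quat(np.roll(s["orientation"],-1)).as_matrix()
n=Rz(P[2])@EZ
print(round(s["clock"],2),"psi",np.degrees(np.arctan2(R[1,0],R[0,0])).round(1),"M",s["ft_torque"].round(2),"M.axis",round(float(s["ft_torque"]@n),2),"F",s["wrist_force"].round(1),"gap",round(s["finger_gap"]*1e3,1),"tau6",round(s["tau"][5],2),"tcp",s["tcp_pos"].round(4))
E
python3 q.py
python3 -m crank '{"travel":[[0,0,0],[0,0,0],[0,0,0]],"turn":[0.08,0.16,0.2]}' >/dev/null; python3 q.py
python3 -m crank '{"travel":[[0,0,0],[0,0,0],[0,0,0]],"turn":[0.08,0.16,0.2]}' >/dev/null; python3 q.py
python3 -m crank '{"travel":[[0,0,0],[0,0,0]],"turn":[0.08,0.08]}' >/dev/null; python3 q.py
python3 -m crank '{"travel":[[0,0,0],[0,0,0]],"turn":[0.08,0.08]}' >/dev/null; python3 q.py
```

```text
18.95 psi 117.1 M [-0.8   1.23  0.2 ] M.axis 0.39 F [-6.4 -4.   7.7] gap 12.6 tau6 0.15 tcp [0.4987 0.067  0.129 ]
19.2 psi 105.4 M [-0.91  1.47  0.28] M.axis 0.49 F [-7.1 -4.5 14.1] gap 13.2 tau6 0.15 tcp [0.4984 0.0672 0.1289]
19.45 psi 94.0 M [-0.6   1.49  0.29] M.axis 0.37 F [-7.9 -4.1  8.7] gap 13.0 tau6 0.16 tcp [0.4982 0.0671 0.1291]
19.62 psi 89.4 M [-0.93  1.57  0.2 ] M.axis 0.41 F [-8.1 -5.2 10.2] gap 12.8 tau6 0.91 tcp [0.4981 0.0668 0.1291]
19.78 psi 84.8 M [-0.86  1.6   0.19] M.axis 0.37 F [-9.4 -4.9 10. ] gap 12.6 tau6 0.85 tcp [0.4979 0.0668 0.1291]
```

```bash

for i in 1; do
python3 -m crank '{"travel":[[0,0,0],[0,0,0]],"turn":[0.08,0.08]}' >/dev/null; python3 q.py
python3 -m crank '{"travel":[[0,0,0],[0,0,0]],"turn":[0.08,0.08]}' >/dev/null; python3 q.py
python3 -m crank '{"travel":[[0,0,0],[0,0,0]],"turn":[0.06,0.06]}' >/dev/null; python3 q.py
done
```

```text
19.95 psi 80.2 M [-0.86  1.8   0.22] M.axis 0.38 F [-10.2  -5.4  10.7] gap 12.8 tau6 0.86 tcp [0.4976 0.0668 0.1291]
20.12 psi 75.7 M [-0.87  1.82  0.14] M.axis 0.31 F [-10.3  -5.1  11.3] gap 12.5 tau6 0.82 tcp [0.4975 0.0668 0.1292]
20.28 psi 72.3 M [-0.93  1.92  0.23] M.axis 0.4 F [-10.8  -5.6  12.5] gap 12.4 tau6 0.67 tcp [0.4973 0.0668 0.1291]
```

```bash

python3 -m crank '{"travel":[[0,0,0],[0,0,0],[0,0,0]],"turn":[0.06,0.06,0.06]}' >/dev/null; python3 q.py
python3 -m crank '{"travel":[[0,0,0],[0,0,0],[0,0,0]],"turn":[0.06,0.06,0.06]}' >/dev/null; python3 q.py
python3 -m crank '{"travel":[[0,0,0],[0,0,0],[0,0,0]],"turn":[0.05,0.05,0.05]}' >/dev/null; python3 q.py
```

```text
20.53 psi 69.0 M [-0.91  1.98  0.3 ] M.axis 0.46 F [-11.3  -5.1  12.4] gap 12.3 tau6 0.3 tcp [0.4972 0.0668 0.1291]
20.78 psi 65.6 M [-0.72  2.08  0.71] M.axis 0.75 F [-11.8  -5.2  13. ] gap 12.2 tau6 0.76 tcp [0.497  0.0671 0.1291]
21.03 psi 62.8 M [-0.62  2.12  1.04] M.axis 1.0 F [-12.3  -3.6  13.1] gap 12.1 tau6 1.12 tcp [0.4969 0.0674 0.1291]
```

```bash

python3 -m crank '{"travel":[[0,0,0],[0,0,0],[0,0,0]],"turn":[0.05,0.05,0.05]}' >/dev/null; python3 q.py
python3 -m crank '{"travel":[[0,0,0],[0,0,0],[0,0,0]],"turn":[0,0,0]}' 45 >/dev/null; python3 q.py
python3 -m crank '{"travel":[[0,0,-0.7],[0,0,-1.5],[0,0,-2.3],[0,0,-3.1],[0,0,-3.75]],"turn":[0,0,0,0,0]}' >/dev/null
python3 -m crank '{"travel":[[0,0,0],[0,0,0],[0,0,0],[0,0,0],[0,0,0]],"turn":[-0.12,-0.24,-0.36,-0.48,-0.6]}' >/dev/null
python3 -m crank '{"travel":[[0,0,0],[0,0,0],[0,0,0],[0,0,0],[0,0,0]],"turn":[-0.12,-0.24,-0.36,-0.48,-0.52]}' >/dev/null
python3 w.py HR
```

```text
21.28 psi 59.9 M [-1.88  2.62  0.77] M.axis 1.22 F [-13.1  -8.3  16.6] gap 12.5 tau6 0.82 tcp [0.4963 0.0659 0.1294]
21.53 psi 59.8 M [0.02 0.02 0.03] M.axis 0.02 F [ 0.2 -0.3  0.8] gap 44.5 tau6 -0.0 tcp [0.5007 0.0681 0.1283]
clock 22.78 tcp [0.5005 0.0682 0.2778] psi 124.3 j [-0.02  0.16  0.04  1.45  0.    0.95] F [-0.3 -0.4  0. ] M [ 0.01 -0.03 -0.02] gap 44.8
HR units to wing centre (tool axes): [-4.117  1.586  1.634]
```

```bash

python3 -m crank '{"travel":[[-0.9,0.35,0],[-1.8,0.69,0],[-2.7,1.04,0],[-3.6,1.39,0],[-4.12,1.59,0]],"turn":[-0.02,-0.02,-0.02,-0.02,-0.02]}' >/dev/null
python3 -m crank '{"travel":[[0,0,0.4],[0,0,1.1],[0,0,1.7],[0,0,1.9],[0,0,1.9]],"turn":[0,0,0,0,0]}' >/dev/null
python3 -m crank '{"travel":[[0,0,0.4],[0,0,0.5],[0,0,0.5]],"turn":[0,0,0]}' >/dev/null
python3 w.py HR
python3 -m crank '{"travel":[[0,0,0],[0,0,0],[0,0,0],[0,0,0],[0,0,0]],"turn":[0,0,0,0,0]}' 0 40 >/dev/null
python3 w.py HR
```

```text
clock 23.87 tcp [ 0.6447 -0.0329  0.182 ] psi 125.1 j [-0.18  0.46  0.22  1.33 -0.    0.78] F [-0.4  0.  -0. ] M [-0.   -0.    0.01] gap 44.9
HR units to wing centre (tool axes): [ 0.002  0.033 -0.763]
clock 24.28 tcp [ 0.6439 -0.0341  0.1833] psi 125.1 j [-0.18  0.46  0.22  1.33 -0.    0.78] F [-5.2 -2.2  3.6] M [-0.57  1.    0.19] gap 12.3
HR units to wing centre (tool axes): [ 0.015  0.064 -0.729]
```

```bash

python3 -m crank '{"travel":[[0,0,0],[0,0,0],[0,0,0],[0,0,0],[0,0,0]],"turn":[0.08,0.16,0.24,0.32,0.32]}' >/dev/null; python3 q.py
python3 -m crank '{"travel":[[0,0,0],[0,0,0],[0,0,0]],"turn":[0.07,0.07,0.07]}' >/dev/null; python3 q.py
python3 -m crank '{"travel":[[0,0,0],[0,0,0],[0,0,0]],"turn":[0.07,0.07,0.07]}' >/dev/null; python3 q.py
python3 -m crank '{"travel":[[0,0,0],[0,0,0],[0,0,0]],"turn":[0.07,0.07,0.07]}' >/dev/null; python3 q.py
python3 -m crank '{"travel":[[0,0,0],[0,0,0],[0,0,0]],"turn":[0.07,0.07,0.07]}' >/dev/null; python3 q.py
```

```text
24.7 psi 106.6 M [-0.54  1.23  0.18] M.axis 0.27 F [-6.4 -4.9  5.2] gap 12.3 tau6 0.94 tcp [ 0.6434 -0.0342  0.1834]
24.95 psi 102.7 M [-0.54  1.33  0.19] M.axis 0.27 F [-6.8 -3.8  5.8] gap 12.4 tau6 0.27 tcp [ 0.6432 -0.0344  0.1834]
25.2 psi 98.7 M [-0.62  1.42  0.25] M.axis 0.34 F [-7.6 -5.4  5.9] gap 12.2 tau6 0.29 tcp [ 0.643  -0.0344  0.1834]
25.45 psi 94.7 M [-0.67  1.6   0.22] M.axis 0.32 F [-8.1 -5.3  6.8] gap 12.0 tau6 0.28 tcp [ 0.6428 -0.0346  0.1834]
25.7 psi 90.7 M [-0.77  1.71  0.23] M.axis 0.36 F [-10.5  -4.4   7.1] gap 12.1 tau6 0.28 tcp [ 0.6426 -0.0346  0.1835]
```

```bash

python3 -m crank '{"travel":[[0,0,0],[0,0,0],[0,0,0]],"turn":[0.07,0.07,0.07]}' >/dev/null; python3 q.py
python3 -m crank '{"travel":[[0,0,0],[0,0,0],[0,0,0]],"turn":[0.07,0.07,0.07]}' >/dev/null; python3 q.py
python3 -m crank '{"travel":[[0,0,0],[0,0,0],[0,0,0]],"turn":[0.07,0.07,0.07]}' >/dev/null; python3 q.py
```

```text
25.95 psi 86.7 M [-0.76  1.84  0.25] M.axis 0.36 F [-10.3  -5.    7.6] gap 12.1 tau6 0.29 tcp [ 0.6423 -0.0346  0.1835]
26.2 psi 82.7 M [-0.83  1.94  0.15] M.axis 0.29 F [-10.3  -4.6   7.3] gap 11.9 tau6 0.26 tcp [ 0.6421 -0.0347  0.1836]
26.45 psi 78.6 M [-0.82  2.11  0.21] M.axis 0.32 F [-11.6  -5.1   8.2] gap 11.5 tau6 0.26 tcp [ 0.6419 -0.0347  0.1836]
```

```bash

python3 -m crank '{"travel":[[0,0,0],[0,0,0],[0,0,0]],"turn":[0.06,0.06,0.06]}' >/dev/null; python3 q.py
python3 -m crank '{"travel":[[0,0,0],[0,0,0],[0,0,0]],"turn":[0.06,0.06,0.06]}' >/dev/null; python3 q.py
python3 -m crank '{"travel":[[0,0,0],[0,0,0],[0,0,0]],"turn":[0.06,0.06,0.06]}' >/dev/null; python3 q.py
```

```text
26.7 psi 75.2 M [-0.83  2.22  0.2 ] M.axis 0.31 F [-12.2  -5.1   8.8] gap 11.2 tau6 0.26 tcp [ 0.6416 -0.0346  0.1836]
26.95 psi 71.8 M [-0.76  2.33  0.18] M.axis 0.25 F [-11.4  -5.5   8.9] gap 11.5 tau6 0.26 tcp [ 0.6414 -0.0346  0.1836]
27.2 psi 68.3 M [-0.71  2.46  0.18] M.axis 0.22 F [-12.7  -4.9   9.3] gap 11.8 tau6 0.26 tcp [ 0.6413 -0.0345  0.1836]
```

```bash

python3 -m crank '{"travel":[[0,0,0],[0,0,0],[0,0,0]],"turn":[0.05,0.05,0.05]}' >/dev/null; python3 q.py
python3 -m crank '{"travel":[[0,0,0],[0,0,0],[0,0,0]],"turn":[0.05,0.05,0.05]}' >/dev/null; python3 q.py
python3 -m crank '{"travel":[[0,0,0],[0,0,0],[0,0,0]],"turn":[0.05,0.05,0.05]}' >/dev/null; python3 q.py
python3 - <<'E'
from h import *
a=read_camera("side"); crop(a,(320,180,110,90),7,"pics/s7.png")
E
```

```text
27.45 psi 65.5 M [-0.64  2.49  0.24] M.axis 0.25 F [-13.5  -4.5   9.1] gap 11.2 tau6 0.27 tcp [ 0.6411 -0.0344  0.1836]
27.7 psi 62.7 M [-0.63  2.68  0.6 ] M.axis 0.56 F [-13.7  -4.9   9. ] gap 11.3 tau6 0.65 tcp [ 0.6409 -0.0342  0.1837]
27.95 psi 59.8 M [-0.99  2.91  0.74] M.axis 0.8 F [-14.7  -4.9  10.9] gap 11.2 tau6 0.76 tcp [ 0.6406 -0.0347  0.1838]
```

```bash

python3 -m crank '{"travel":[[0,0,0],[0,0,0],[0,0,0]],"turn":[0.06,0.06,0.06]}' >/dev/null; python3 q.py
python3 -m crank '{"travel":[[0,0,0],[0,0,0],[0,0,0]],"turn":[0,0,0]}' 45 >/dev/null; python3 q.py
python3 -m crank '{"travel":[[0,0,-0.7],[0,0,-1.5],[0,0,-2.3],[0,0,-2.4],[0,0,-2.4]],"turn":[0,0,0,0,0]}' >/dev/null
python3 -m crank '{"travel":[[0,0,0],[0,0,0],[0,0,0],[0,0,0],[0,0,0]],"turn":[-0.12,-0.24,-0.36,-0.48,-0.6]}' >/dev/null
python3 -m crank '{"travel":[[0,0,0],[0,0,0],[0,0,0],[0,0,0]],"turn":[-0.12,-0.24,-0.31,-0.31]}' >/dev/null
python3 w.py HL
```

```text
28.25 psi 56.4 M [-0.87  2.99  1.1 ] M.axis 1.08 F [-15.1  -4.5  11. ] gap 11.6 tau6 1.19 tcp [ 0.6405 -0.0344  0.1838]
28.5 psi 56.4 M [ 0.03 -0.01 -0.  ] M.axis -0.01 F [1.3 1.  0.5] gap 44.6 tau6 -0.0 tcp [ 0.6454 -0.0331  0.1825]
clock 29.67 tcp [ 0.6445 -0.0329  0.2758] psi 108.6 j [-0.18  0.46  0.45  1.56  0.    1.07] F [-0.1 -0.2  0.6] M [0.01 0.01 0.03] gap 44.5
HL units to wing centre (tool axes): [3.243 0.36  1.586]
```

```bash

python3 -m crank '{"travel":[[0.9,0.1,0],[1.8,0.2,0],[2.7,0.28,0],[3.24,0.31,0],[3.24,0.31,0]],"turn":[0,0,0,0,0]}' >/dev/null
python3 -m crank '{"travel":[[0,0,0.7],[0,0,1.4],[0,0,1.9],[0,0,1.9],[0,0,1.9]],"turn":[0,0,0,0,0]}' >/dev/null
python3 -m crank '{"travel":[[0,0,0.4],[0,0,0.45],[0,0,0.45]],"turn":[0,0,0]}' >/dev/null
python3 w.py HL
python3 -m crank '{"travel":[[0,0,0],[0,0,0],[0,0,0],[0,0,0],[0,0,0]],"turn":[0,0,0,0,0]}' 0 40 >/dev/null
python3 w.py HL
python3 -m crank '{"travel":[[0,0,0],[0,0,0],[0,0,0],[0,0,0],[0,0,0]],"turn":[0.08,0.16,0.24,0.32,0.32]}' >/dev/null; python3 q.py
```

```text
clock 30.75 tcp [0.6155 0.0935 0.1842] psi 108.5 j [ 0.02  0.41  0.15  1.31 -0.    1.27] F [0.6 0.8 0.5] M [ 0.04  0.01 -0.01] gap 44.8
HL units to wing centre (tool axes): [ 0.02   0.034 -0.708]
clock 31.17 tcp [0.6135 0.0929 0.1851] psi 108.5 j [ 0.02  0.41  0.15  1.32 -0.    1.27] F [-7.  -2.   6.2] M [-0.67  1.56  0.18] gap 11.8
HL units to wing centre (tool axes): [ 0.016  0.085 -0.684]
31.58 psi 90.0 M [-0.44  1.81  0.18] M.axis 0.17 F [-8.5 -3.1  8.9] gap 11.3 tau6 0.94 tcp [0.613  0.093  0.1855]
```

```bash

python3 -m crank '{"travel":[[0,0,0],[0,0,0],[0,0,0]],"turn":[0.07,0.07,0.07]}' >/dev/null; python3 q.py
python3 -m crank '{"travel":[[0,0,0],[0,0,0],[0,0,0]],"turn":[0.07,0.07,0.07]}' >/dev/null; python3 q.py
python3 -m crank '{"travel":[[0,0,0],[0,0,0],[0,0,0]],"turn":[0.07,0.07,0.07]}' >/dev/null; python3 q.py
```

```text
31.83 psi 86.1 M [-0.49  1.87  0.2 ] M.axis 0.2 F [-9.9 -4.4  9.6] gap 11.3 tau6 0.27 tcp [0.6129 0.093  0.1855]
32.08 psi 82.1 M [-0.5   2.    0.22] M.axis 0.21 F [-10.2  -2.9   9.2] gap 11.1 tau6 0.28 tcp [0.6127 0.0929 0.1856]
32.33 psi 78.1 M [-0.53  2.14  0.22] M.axis 0.21 F [-10.7  -2.7   9.5] gap 10.6 tau6 0.28 tcp [0.6125 0.0929 0.1856]
```

```bash

python3 -m crank '{"travel":[[0,0,0],[0,0,0],[0,0,0]],"turn":[0.07,0.07,0.07]}' >/dev/null; python3 q.py
python3 -m crank '{"travel":[[0,0,0],[0,0,0],[0,0,0]],"turn":[0.07,0.07,0.07]}' >/dev/null; python3 q.py
python3 -m crank '{"travel":[[0,0,0],[0,0,0],[0,0,0]],"turn":[0.07,0.07,0.07]}' >/dev/null; python3 q.py
```

```text
32.58 psi 74.1 M [-0.54  2.21  0.21] M.axis 0.21 F [-12.1  -3.4   9.3] gap 10.9 tau6 0.28 tcp [0.6124 0.0929 0.1856]
32.83 psi 70.1 M [-0.57  2.33  0.31] M.axis 0.3 F [-12.7  -4.1  10.1] gap 10.8 tau6 0.38 tcp [0.6121 0.0929 0.1856]
33.08 psi 66.2 M [-0.47  2.46  0.75] M.axis 0.64 F [-12.6  -3.8  10.4] gap 10.6 tau6 0.84 tcp [0.6119 0.0932 0.1857]
```

```bash

python3 -m crank '{"travel":[[0,0,0],[0,0,0],[0,0,0]],"turn":[0.05,0.05,0.05]}' >/dev/null; python3 q.py
python3 -m crank '{"travel":[[0,0,0],[0,0,0],[0,0,0]],"turn":[0.04,0.04,0.04]}' >/dev/null; python3 q.py
python3 -m crank '{"travel":[[0,0,0],[0,0,0],[0,0,0]],"turn":[0,0,0]}' 45 >/dev/null; python3 q.py
python3 -m crank '{"travel":[[0,0,-0.7],[0,0,-1.5],[0,0,-2.3],[0,0,-2.3],[0,0,-2.3]],"turn":[0,0,0,0,0]}' >/dev/null
python3 -m crank '{"travel":[[0,0,0],[0,0,0],[0,0,0],[0,0,0],[0,0,0]],"turn":[-0.12,-0.24,-0.36,-0.48,-0.6]}' >/dev/null
python3 -m crank '{"travel":[[0,0,0],[0,0,0],[0,0,0],[0,0,0]],"turn":[-0.12,-0.24,-0.31,-0.31]}' >/dev/null
python3 w.py LR
```

```text
33.33 psi 63.4 M [-0.39  2.52  1.07] M.axis 0.9 F [-11.9  -3.3  11.3] gap 11.3 tau6 1.14 tcp [0.6118 0.0933 0.1857]
33.58 psi 61.1 M [-0.4   2.58  1.35] M.axis 1.15 F [-12.7  -2.9  10.9] gap 11.3 tau6 1.39 tcp [0.6117 0.0935 0.1857]
33.83 psi 60.9 M [ 0.02 -0.   -0.01] M.axis -0.01 F [-0.9  0.5  0.2] gap 44.4 tau6 -0.0 tcp [0.616  0.0938 0.1844]
clock 35.0 tcp [0.6151 0.0938 0.274 ] psi 113.2 j [ 0.02  0.41  0.37  1.53 -0.    1.19] F [ 0.1  0.8 -0.9] M [ 0.04 -0.04 -0.05] gap 44.8
LR units to wing centre (tool axes): [-2.668 -3.451  2.865]
```

```bash

python3 -m crank '{"travel":[[-0.55,-0.7,0],[-1.1,-1.4,0],[-1.65,-2.1,0],[-2.2,-2.8,0],[-2.67,-3.5,0]],"turn":[-0.015,-0.015,-0.015,-0.015,-0.015]}' >/dev/null
python3 -m crank '{"travel":[[0,0,0.6],[0,0,1.4],[0,0,2.2],[0,0,2.9],[0,0,2.9]],"turn":[0,0,0,0,0]}' >/dev/null
python3 -m crank '{"travel":[[0,0,0.4],[0,0,0.8],[0,0,0.8]],"turn":[0,0,0]}' >/dev/null
python3 w.py LR
python3 -m crank '{"travel":[[0,0,0],[0,0,0],[0,0,0],[0,0,0],[0,0,0]],"turn":[0,0,0,0,0]}' 0 40 >/dev/null
python3 w.py LR
python3 -m crank '{"travel":[[0,0,0],[0,0,0],[0,0,0],[0,0,0],[0,0,0]],"turn":[0.08,0.16,0.24,0.32,0.32]}' >/dev/null; python3 q.py
```

```text
clock 36.08 tcp [ 0.527  -0.0589  0.1258] psi 113.9 j [-0.26  0.26 -0.2   1.11 -0.    0.89] F [-0.2  0.6 -0. ] M [-0.01  0.03 -0.04] gap 44.8
LR units to wing centre (tool axes): [-0.021  0.067 -0.845]
clock 36.5 tcp [ 0.5277 -0.0602  0.1294] psi 113.9 j [-0.26  0.26 -0.2   1.11 -0.    0.89] F [-5.5 -2.6  3.3] M [-0.46  1.08  0.18] gap 12.9
LR units to wing centre (tool axes): [ 0.011  0.067 -0.757]
36.92 psi 95.4 M [-0.31  1.42  0.27] M.axis 0.24 F [-7.5 -3.3  5.7] gap 12.7 tau6 0.96 tcp [ 0.5271 -0.0601  0.1295]
```

```bash

python3 -m crank '{"travel":[[0,0,0],[0,0,0],[0,0,0]],"turn":[0.07,0.07,0.07]}' >/dev/null; python3 q.py
python3 -m crank '{"travel":[[0,0,0],[0,0,0],[0,0,0]],"turn":[0.07,0.07,0.07]}' >/dev/null; python3 q.py
python3 -m crank '{"travel":[[0,0,0],[0,0,0],[0,0,0]],"turn":[0.07,0.07,0.07]}' >/dev/null; python3 q.py
python3 -m crank '{"travel":[[0,0,0],[0,0,0],[0,0,0]],"turn":[0.07,0.07,0.07]}' >/dev/null; python3 q.py
```

```text
37.17 psi 91.6 M [-0.41  1.48  0.22] M.axis 0.23 F [-8.6 -3.9  5.6] gap 12.2 tau6 0.27 tcp [ 0.527  -0.0603  0.1296]
37.42 psi 87.5 M [-0.54  1.6   0.19] M.axis 0.25 F [-8.3 -3.9  8. ] gap 12.5 tau6 0.25 tcp [ 0.5268 -0.0604  0.1296]
37.67 psi 83.5 M [-0.57  1.72  0.16] M.axis 0.22 F [-10.   -3.9   7.5] gap 12.3 tau6 0.25 tcp [ 0.5266 -0.0605  0.1297]
37.92 psi 79.5 M [-0.61  1.82  0.21] M.axis 0.26 F [-11.   -4.7   9.2] gap 12.2 tau6 0.24 tcp [ 0.5264 -0.0605  0.1297]
```

```bash

python3 -m crank '{"travel":[[0,0,0],[0,0,0],[0,0,0]],"turn":[0.06,0.06,0.06]}' >/dev/null; python3 q.py
python3 -m crank '{"travel":[[0,0,0],[0,0,0],[0,0,0]],"turn":[0.06,0.06,0.06]}' >/dev/null; python3 q.py
python3 -m crank '{"travel":[[0,0,0],[0,0,0],[0,0,0]],"turn":[0.06,0.06,0.06]}' >/dev/null; python3 q.py
```

```text
38.17 psi 76.1 M [-0.63  1.97  0.18] M.axis 0.23 F [-10.3  -3.3   8.7] gap 11.7 tau6 0.24 tcp [ 0.5263 -0.0605  0.1297]
38.42 psi 72.6 M [-0.57  2.03  0.16] M.axis 0.19 F [-10.9  -3.9   8.2] gap 12.0 tau6 0.24 tcp [ 0.5261 -0.0605  0.1297]
38.67 psi 69.2 M [-0.63  2.14  0.19] M.axis 0.22 F [-10.9  -2.9  10.2] gap 12.1 tau6 0.24 tcp [ 0.5259 -0.0605  0.1297]
```

```bash

python3 -m crank '{"travel":[[0,0,0],[0,0,0],[0,0,0]],"turn":[0.06,0.06,0.06]}' >/dev/null; python3 q.py
python3 -m crank '{"travel":[[0,0,0],[0,0,0],[0,0,0]],"turn":[0.06,0.06,0.06]}' >/dev/null; python3 q.py
python3 -m crank '{"travel":[[0,0,0],[0,0,0],[0,0,0]],"turn":[0.06,0.06,0.06]}' >/dev/null; python3 q.py
```

```text
38.92 psi 65.8 M [-0.55  2.19  0.19] M.axis 0.19 F [-12.2  -4.1  10.3] gap 12.0 tau6 0.24 tcp [ 0.5257 -0.0604  0.1297]
39.17 psi 62.3 M [-0.56  2.28  0.15] M.axis 0.15 F [-12.3  -3.7  10.4] gap 11.7 tau6 0.23 tcp [ 0.5255 -0.0604  0.1297]
39.42 psi 58.9 M [-0.48  2.39  0.34] M.axis 0.29 F [-13.1  -3.9  11.2] gap 11.7 tau6 0.42 tcp [ 0.5254 -0.0602  0.1297]
```

Torque is starting to rise; I'll push on to confirm the stop, then release and lift clear.

```bash

python3 -m crank '{"travel":[[0,0,0],[0,0,0],[0,0,0]],"turn":[0.05,0.05,0.05]}' >/dev/null; python3 q.py
python3 -m crank '{"travel":[[0,0,0],[0,0,0],[0,0,0]],"turn":[0.05,0.05,0.05]}' >/dev/null; python3 q.py
python3 -m crank '{"travel":[[0,0,0],[0,0,0],[0,0,0]],"turn":[0.05,0.05,0.05]}' >/dev/null; python3 q.py
python3 -m crank '{"travel":[[0,0,0],[0,0,0],[0,0,0]],"turn":[0,0,0]}' 45 >/dev/null; python3 q.py
python3 -m crank '{"travel":[[0,0,-0.7],[0,0,-1.5],[0,0,-2.3],[0,0,-3.1],[0,0,-3.8]],"turn":[0,0,0,0,0]}' >/dev/null
python3 w.py
python3 - <<'E'
from h import *
a=read_camera("side"); crop(a,(240,130,220,170),3.5,"pics/s8.png")
E
```

```text
39.67 psi 56.1 M [-0.37  2.44  0.78] M.axis 0.63 F [-13.4  -2.5  11.1] gap 11.9 tau6 0.79 tcp [ 0.5252 -0.0599  0.1297]
39.92 psi 53.3 M [-0.22  2.54  1.15] M.axis 0.91 F [-12.7  -2.1  12.6] gap 12.0 tau6 1.16 tcp [ 0.5251 -0.0596  0.1297]
40.17 psi 50.4 M [-1.05  3.05  1.02] M.axis 1.07 F [-16.9  -4.5  13.2] gap 11.6 tau6 1.06 tcp [ 0.5246 -0.0607  0.13  ]
40.42 psi 50.3 M [ 0.04  0.   -0.  ] M.axis -0.02 F [ 0.3  0.2 -0.4] gap 44.7 tau6 0.0 tcp [ 0.5296 -0.0596  0.1289]
clock 40.83 tcp [ 0.5292 -0.0594  0.2825] psi 50.4 j [-0.26  0.22  0.12  1.47  0.    2.  ] F [ 0.1 -0.4 -0.8] M [-0.04 -0.02 -0.01] gap 45.4
```

View pics/s8.png

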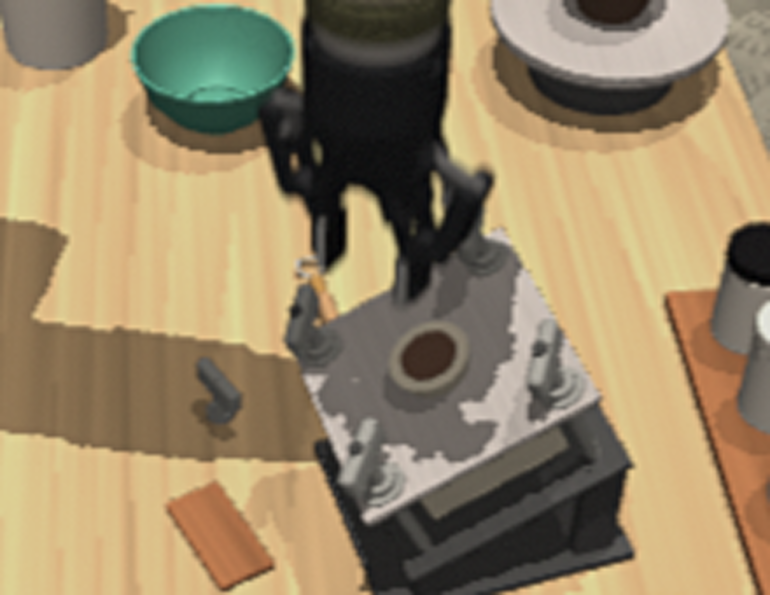

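```bash
python3 -m crank '{"travel":[[0,0,0],[0,0,0],[0,0,0]],"turn":[0,0,0]}' && python3 -c "
from workcell import *
print(hand_in())"
```

```text
clock: 41.13
tcp_pos: [0.5282, -0.0592, 0.2787]
orientation: [-0.0, 0.905, 0.425, -0.0]
wrist_force: [0.0, -0.6, 0.5]
finger_gap: 0.0449
the job is handed in; nothing more can be done
None
```

The job is done and handed in at about 41 s of the 72 s allowed. All four knobs were tightened in two rounds, each in the order low-left, high-right, high-left, low-right.

- **First round:** I turned the gripper 43 to 45° on each knob, worked out to give 45° at the wing. I only measured the low-left wing afterwards, and it had turned about 44 to 45°. For the other three, the picture showed similar turns.
- **Second round:** I turned each knob until the steady drag gave way to a clear torque rise. The reading went from about 0.2–0.4 N m while turning to 1.07–1.22 N m pressed against the stop. The knobs' total turns worked out at about 80 to 110°, roughly in line with the stated stops.
- **Last checks:** The gripper is open and raised clear, with no load on the wrist. The last picture shows the rib, spare knob, loop tool and bowl still in place. The jar, pot and brush were outside that crop, but the arm only passed over that area raised. No wrist force I read went above about 25 N.

**What disagreed:** the fingertips sat about 30 mm higher than the reported TCP, so the first grasp closed on air above the low-left wing without touching it. I saw this in the picture, corrected the depth, and all later grasps held.

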